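Key the burr carrier onto its pin and press it home

TASK

The red grinder is open after cleaning and its burr carrier, the aluminium disc on top, sits raised and turned off its key. With a fingertip gently push the disc's blue finger post round, either way, until the notch in the rim lies over the brass pin, then press down on the black hub until the disc is fully home, and take the hand away. Nothing is to be pinched or lifted, the toggle switch stays off, and everything else on the counter is left where it stands.

Things in the scene. Friction and masses are not known exactly. Their poses are not given: they have to be found in the camera images.
- grinder: Cherry-red electric grinder, fixed to the counter, hopper off. Origin on the counter under the vertical axis of its round head; z up; its -x side is the front with spout and switch, the brass pin lies on its +x side. Round head and dark steel collar 144 mm across, collar top at 165 mm, inside 120 mm; black foot 220 x 150 x 20 mm, from 135 mm in front to 85 mm behind; spout reaches 100 mm in front.
- pin (a point): Top of the fixed brass key pin, a level round bar 8 mm thick that runs radially from 44 to 76 mm from the grinder's axis, across the collar; this point is 65 mm from the axis, 169 mm above the counter. Only its outer 20 mm show beyond the disc's rim. Its x axis points radially outward.
- notch (a point): Middle of the notch in the disc's rim, level with the disc's flat top, 47.5 mm from the axis; x axis radially outward. The open notch is 16 mm wide at its inner end (40 mm from the axis), widening to 23 mm at the rim. It goes down over the pin when within about 0.08 rad of the pin's direction; otherwise the pin stops the disc after about 1.5 mm.
- disc_top (a point): Centre of the disc (burr carrier), level with its flat top, hidden under the hub. Aluminium, 110 mm across, 8 mm thick, on the grinder's axis. Raised, its flat top is 178.5 mm above the counter and its underside 1.5 mm above the pin; home, its flat top is at 169.5 mm.
- hub_top (a point): Centre of the flat top (24 mm across) of the black conical hub in the middle of the disc, on the grinder's axis; 24 mm above the disc's flat top, so 202.5 mm above the counter raised and 193.5 mm when home. The cone is 48 mm across at its foot. This is where to press; z up.
- finger_post: Upright blue post 10 mm thick and 20 mm tall standing on the disc, exactly opposite the notch, 43 mm from the axis. Origin at its foot, on the disc's flat top; slick plastic (low friction). Pushing it sideways with about 1 to 2 N turns the disc, which stays where it is left. It must not be squeezed or shoved with more than 20 N.
- carrier_turn (a joint): Angle of the disc about the vertical axis, rad, counter-clockwise from above; 0 (or 6.283) is the notch exactly over the pin. It turns freely both ways.
- carrier_drop (a joint): How far the disc has gone down its shaft, m: 0 raised (start), 0.009 fully home, negative if lifted. The shaft is stiff: the disc moves down under a push of about 3 to 5 N and stays at any height where it is left.
- switch (a joint): Toggle switch on the grinder's front foot, 40 mm long, rad: 0 off (start), 0.9 on. Leave it off.
- switch_tip (a point): Tip of that toggle, about 60 mm above the counter, 105 mm in front of the grinder's axis.
- cup: White ceramic cup, 80 mm across, 65 mm high, loose, beside the grinder. Origin under its centre. Leave alone.
- basket: Steel portafilter basket, 68 mm across, 29 mm high, loose. Origin under its centre. Leave alone.
- brush: Blue silicone brush, 145 x 30 x 12 mm, lying on the counter in front of the grinder. Origin on its underside near the middle, long axis x. Leave alone.
- dose_outer: Outer of two nested aluminium dosing cups, 60 mm across, 50 mm high. Origin under its centre. Leave alone.
- dose_inner: Inner dosing cup, nested in the outer one, its rim 61 mm above the counter. Origin under its centre. Leave alone.
- tamper: Steel tamper standing on its base, 58 mm across, 88 mm high. Origin under its centre. Leave alone.
- hopper: The grinder's removed amber hopper standing on the counter, 124 mm across at the rim, 120 mm high. Origin under its centre. Leave alone.

How it is judged:
On the way, in this order (a step that is already met when the one before it is completed fails the run):
1. the disc is turned until its notch lies over the pin (horizontal distance between notch and pin below 0.0192 m).
2. the disc is pressed down fully home over the pin by the fingers (value of joint carrier_drop above 0.0075 m and contact force between the fingers and anything else above 0.5 N).
At the end, for the whole second after the job is handed in: The disc is down its shaft by more than 7.2 of 9 mm with the notch over the pin (notch point within 19.2 mm of the pin point, seen from above; 17.5 mm when exact) and not turning; the switch is off (below 0.15 rad) and no loose thing is more than 15 mm from where it stood (value of joint carrier_drop above 0.0072 m and horizontal distance between notch and pin below 0.0192 m and velocity of joint carrier_turn between -0.05 and 0.05 rad/s and value of joint switch below 0.15 rad and distance of each of cup, basket, brush, dose_outer, dose_inner, tamper, hopper from where it was at the start of the episode below 0.015 m); the robot touches nothing.
It fails at once if the disc is lifted up its shaft by more than 3 mm (value of joint carrier_drop below -0.003 m).
It fails at once if the finger post is pinched or shoved with more than 20 N (contact force between the fingers and finger_post above 20 N).
It fails at once if the toggle switch is thrown (value of joint switch above 0.3 rad).
It fails at once if a loose thing on the counter (cup, basket, brush, dosing cups, tamper, hopper) is moved or lifted by more than 15 mm (distance of any of cup, basket, brush, dose_outer, dose_inner, tamper, hopper from where it was at the start of the episode above 0.015 m).
It also fails if it takes over 51 s, if anything falls off the work surface, if the arm or the gripper's body presses on something with over 40 N, if the wrist force passes 120 N, or if a joint passes its speed limit or range.

ROBOT

A 7-joint arm with a two-finger parallel gripper is mounted at the origin on the work surface. World frame = base frame: x ahead of the robot, y to its left, z up, the work surface at z = 0. Lengths are in m, angles in rad, forces in N, time in s.
With the tool pointing down it reaches from about 0.4 to 0.85 m from the base axis. Payload 10.4 kg.
Tool frame: the origin (TCP) lies on the front face of the gripper's body, between the roots of the fingers; the fingertips stand 70 mm ahead of it and the grasp point (between the pads) lies 51 mm ahead of it (grasp_offset is the distance from the TCP to the grasp point, in m); z points along the fingers, y is the direction in which the jaws open and shut (so a half turn about z gives the same grasp; the last joint's range is limited). The gripper opens to 87 mm and grips with 3 to 60 N. Pads are 19 mm wide; open, the fingers measure 117 mm over their backs; the gripper's body (75 mm by 190 mm) begins 51 mm behind the grasp point.
Start: joints at [-1.307, 0.332, -0.065, 1.46, 0.022, 1.35, -0.088], TCP at [0.177, 0.599, 0.292] pointing down, gripper open.
Joint ranges: [-2.6, 2.6], [-0.5, 2.12], [-1.47, 1.34], [0.16, 2.42], [-1.27, 4.41], [0.06, 2.06], [-2.6, 2.6]. Speed limits (rad/s): [2.22, 2.22, 2.79, 2.79, 3.14, 3.14, 3.14].

INTERFACE

Orientations are given as a unit quaternion [x, y, z, w].
In Python, from bench import * gives the robot as it stands. The module is installed in compiled form; this text tells all that it offers.
- The arm moves only by the tool arm_command, never from a script. Its argument "commands" is a list of rows, each a list of 3 entries, a list of its own where there are three numbers: the opening in per cent of the stroke, from 0 (shut) to 100 (fully open), then the shift along the tool's x, y, z in m, then the turn, a rotation vector about the tool's x, y, z in rad. A call has exactly 10 rows; each row is the pose to reach, as a shift and turn from the pose commanded when the call began, along the tool's axes at that moment; what a row does not reach only later rows make up. A row lasts 1/12 s, in which the tool goes at most 41.7 mm and 7.16 degrees, less where a joint would pass 70% of its speed; a pose out of reach is approached as far as the arm can. A call with a gripper value outside its range is refused whole. The fingers move at their own pace and stop on an object; "squeeze" is the grip in N (left out, the last holds). Time passes only in rows, so rows that repeat a pose let the fingers close, or fill a call up. It gives the time, the measured TCP pose, the force and the opening at its end, in the units of the state.
- read_state(): the state, without advancing time (a new reading comes with each control period).
- camera(name): name is "scene" or "top" or "wrist"; returns a dict with "pixels" (400x640x3 uint8, red, green, blue), "fx", "fy", "cx", "cy" (pixels), "rvec" (rotation vector, rad) and "tvec" (3), from world to camera coordinates, as OpenCV has them; the wrist camera has in their place "mount" (4x4, takes a point from camera to tool coordinates, whose origin is the TCP and whose axes are the flange's). Camera axes: x right, y down, z forward; pixel columns grow to the right and rows downward; lengths in m; the calibration is good to about 2 mm. A picture is of the moment at which its call begins: read the wrist's pose just before it. There is no depth.
- close_job(): hands the job in, once; it reports no verdict.
The state is a dict: "time": time; "joint_positions": joint angles; "joint_vel": joint speeds; "joint_torque": joint torques, N m; "ee_pos": TCP position; "eef_rot": TCP orientation; "ft_force": force on the tool from outside, world axes, zero at the start; "torque": the same for the moment, N m; "width": finger opening in m.
Only numpy, scipy, OpenCV 4.12 (cv2) and the standard library are available. Lean on these libraries where they do the work, as an engineer would, in place of code of your own. Each camera call takes 0.05 s, during which the arm holds its last target.

## Working session

There is one attempt and no reset: what is moved stays moved. The work goes in short steps, Python scripts to look and compute and a tool call to move; the robot and the scene stay as the last step left them, time stands still between calls to the robot, and variables do not carry over. Pictures are saved under pics/ and viewed, and the job is handed in when it is done.

Besides the shell and the picture viewer there is one more tool, called after "Emit:" as name(argument=value, ...), one argument or row to a line, values as JSON. arm_command: Moves the arm, as the interface text tells. Its arguments: {"type":"object","properties":{"commands":{"type":"array","items":{"type":"array"}},"squeeze":{"type":"number"}},"required":["commands"]}

```bash
mkdir -p pics
python3 - <<'E'
from bench import *
import cv2
s=read_state()
for k in s: print(k,s[k])
for n in ["scene","top","wrist"]:
    c=camera(n); cv2.imwrite(f"pics/{n}0.png",c["pixels"][:,:,::-1])
    print(n,{k:(v.tolist() if hasattr(v,'tolist') else v) for k,v in c.items() if k!="pixels"})
E
```

```text
time 0.0
joint_positions [-1.3066085   0.33285285 -0.06468358  1.46096272  0.02160534  1.34987469
 -0.08851038]
joint_vel [-0.00077171 -0.00118758  0.00010484  0.00112853 -0.00029391 -0.00175655
 -0.00019465]
joint_torque [-7.34528767e-04 -6.23257613e+01  2.42230610e-02 -3.89884043e+01
 -6.13196357e-02  4.02495638e-02  1.51807931e-04]
ee_pos [0.17672502 0.59919117 0.29145548]
eef_rot [ 1.42904605e-01  9.89736219e-01 -6.98247887e-04 -6.24405542e-05]
ft_force [ 0.45613252 -0.12749282 -0.06442561]
torque [ 0.04780088  0.01059695 -0.03569312]
width 0.08701242161103616
scene {'fx': 495.24470400414, 'fy': 495.24470400414, 'cx': 319.1725334010763, 'cy': 194.70845414201762, 'rvec': [1.4451729293163034, 1.856679462333121, -1.0157074238365438], 'tvec': [0.08773073315359324, -0.14423057633477926, 1.9640671719778215]}
top {'fx': 375.3494683373321, 'fy': 375.3494683373321, 'cx': 318.19798944115934, 'cy': 197.9762938789096, 'rvec': [2.170255601751193, -2.191024078113091, 0.11659576870916448], 'tvec': [0.011330287955045594, 0.5237755090990869, 1.1755352889147128]}
wrist {'fx': 338.43830478199453, 'fy': 338.43830478199453, 'cx': 325.786624474387, 'cy': 204.044592978065, 'mount': [[-0.0015088532230272437, -0.956664293632281, -0.2911892042143721, 0.07852364161148515], [0.9999988526786677, -0.0014825384330237638, -0.0003110002285991883, 0.000555736594954781], [-0.00013417637251709577, -0.2911893393804837, 0.956665432963822, -0.09277529971413029], [0.0, 0.0, 0.0, 1.0]]}
```

View pics/scene0.png

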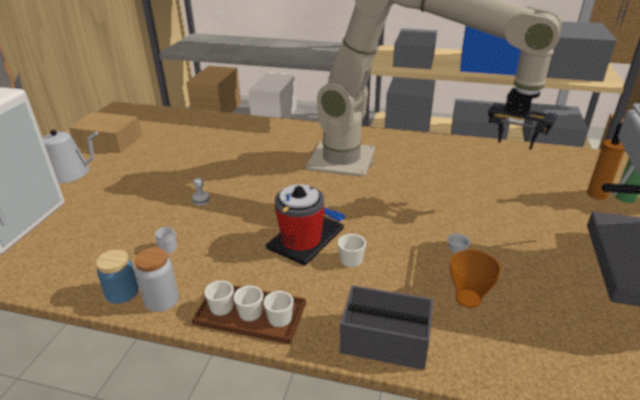

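View pics/top0.png

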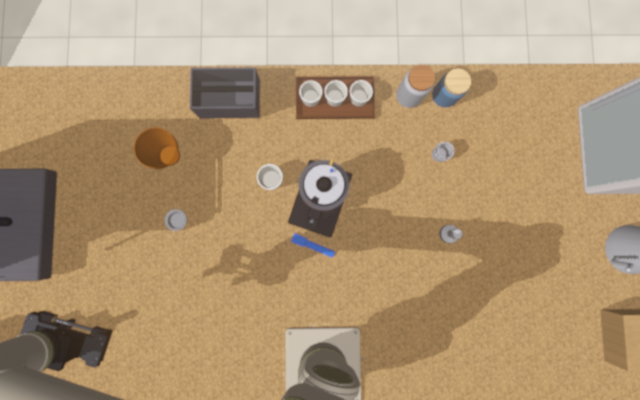

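View pics/wrist0.png

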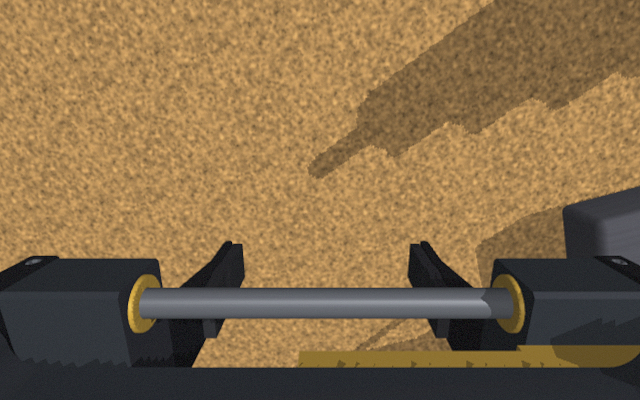

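```bash
cat > h.py <<'E'
from bench import *
import cv2, numpy as np
from scipy.spatial.transform import Rotation as R
def ray(c,uv,z,ee=None):
    p=np.array([(uv[0]-c["cx"])/c["fx"],(uv[1]-c["cy"])/c["fy"],1.])
    if "mount" in c:
        T=np.eye(4);T[:3,:3]=R.from_quat(ee[1]).as_matrix();T[:3,3]=ee[0]
        M=T@np.array(c["mount"]); o=M[:3,3]; d=M[:3,:3]@p
    else:
        Rm=R.from_rotvec(c["rvec"]).as_matrix(); o=-Rm.T@np.array(c["tvec"]); d=Rm.T@p
    return o+d*(z-o[2])/d[2]
def proj(c,P,ee=None):
    P=np.atleast_2d(P)
    if "mount" in c:
        T=np.eye(4);T[:3,:3]=R.from_quat(ee[1]).as_matrix();T[:3,3]=ee[0]
        M=np.linalg.inv(T@np.array(c["mount"])); q=P@M[:3,:3].T+M[:3,3]
    else:
        q=P@R.from_rotvec(c["rvec"]).as_matrix().T+np.array(c["tvec"])
    return np.c_[q[:,0]/q[:,2]*c["fx"]+c["cx"],q[:,1]/q[:,2]*c["fy"]+c["cy"]]
E
python3 - <<'E'
from h import *
im=cv2.imread("pics/top0.png")
cv2.imwrite("pics/topz.png",cv2.resize(im[130:260,260:400],None,fx=5,fy=4.5,interpolation=cv2.INTER_CUBIC)[:600])
c=camera("top")
for uv,z in [((324,184),.2025),((325,185),.1785),((335,166),.169),((320,208),0.06)]: print(uv,ray(c,uv,z))
E
```

```text
(324, 184) [ 0.54547292 -0.00726653  0.2025    ]
(325, 185) [ 0.54576477 -0.01076352  0.1785    ]
(335, 166) [ 0.60097278 -0.0400625   0.169     ]
(320, 208) [0.48935074 0.00160899 0.06      ]
```

View pics/topz.png

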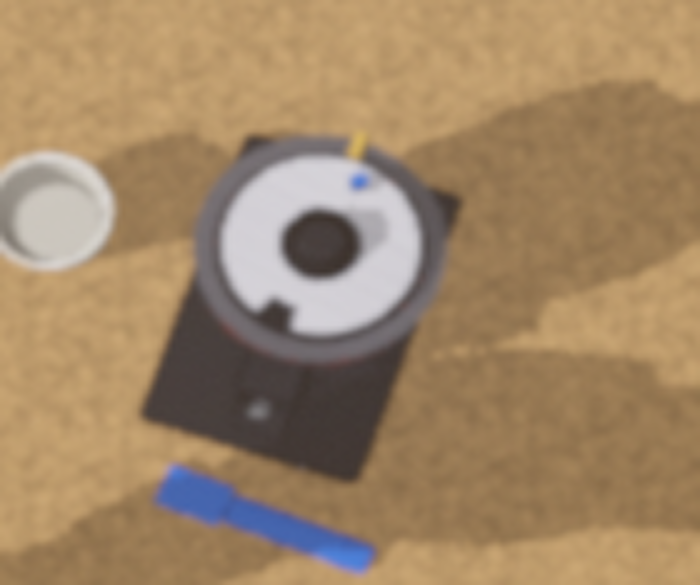

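Emit:
arm_command(
  commands=[
    [0, [-0.545, -0.48, -0.07], [0, 0, 0]],
    [0, [-0.545, -0.48, -0.07], [0, 0, 0]],
    [0, [-0.545, -0.48, -0.07], [0, 0, 0]],
    [0, [-0.545, -0.48, -0.07], [0, 0, 0]],
    [0, [-0.545, -0.48, -0.07], [0, 0, 0]],
    [0, [-0.545, -0.48, -0.07], [0, 0, 0]],
    [0, [-0.545, -0.48, -0.07], [0, 0, 0]],
    [0, [-0.545, -0.48, -0.07], [0, 0, 0]],
    [0, [-0.545, -0.48, -0.07], [0, 0, 0]],
    [0, [-0.545, -0.48, -0.07], [0, 0, 0]],
  ],
  squeeze=5,
)

```text
time: 1.03
ee_pos: [0.3984, 0.2465, 0.3326]
eef_rot: [0.143, 0.99, 0.0, 0.0]
ft_force: [0.3, 0.9, -0.7]
width: 0.028
```

Emit:
arm_command(
  commands=[
    [0, [-0.234, -0.206, -0.03], [0, 0, 0]],
    [0, [-0.234, -0.206, -0.03], [0, 0, 0]],
    [0, [-0.234, -0.206, -0.03], [0, 0, 0]],
    [0, [-0.234, -0.206, -0.03], [0, 0, 0]],
    [0, [-0.234, -0.206, -0.03], [0, 0, 0]],
    [0, [-0.234, -0.206, -0.03], [0, 0, 0]],
    [0, [-0.234, -0.206, -0.03], [0, 0, 0]],
    [0, [-0.234, -0.206, -0.03], [0, 0, 0]],
    [0, [-0.234, -0.206, -0.03], [0, 0, 0]],
    [0, [-0.234, -0.206, -0.03], [0, 0, 0]],
  ],
)

```text
time: 1.87
ee_pos: [0.5642, -0.0165, 0.3619]
eef_rot: [0.144, 0.99, -0.0, -0.0]
ft_force: [-0.3, 0.4, -0.4]
width: 0.0005
```

Run:
```python
from h import *
s=read_state(); print(s["ee_pos"],s["eef_rot"],s["joint_positions"],s["width"])
c=camera("wrist"); cv2.imwrite("pics/w1.png",c["pixels"][:,:,::-1])
```

```text
[ 0.56416194 -0.01650529  0.36189542] [ 1.44255508e-01  9.89540395e-01 -3.36120551e-04 -2.07265007e-04] [-0.54309418  0.17569457  0.56853634  1.54153273 -0.09429271  1.45258331
  1.31090155] 0.0005280460183780183
```

View pics/w1.png

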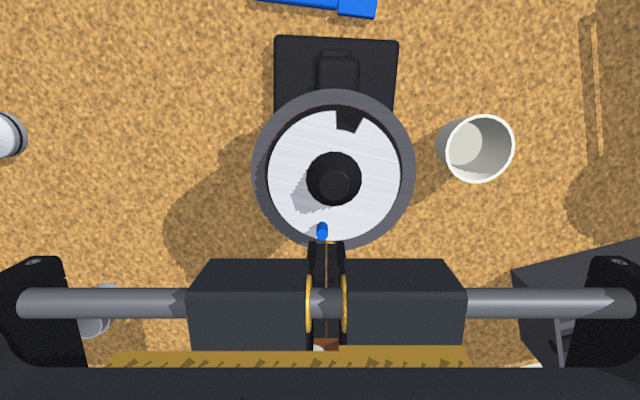

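Run:
```python
from h import *
im=cv2.imread("pics/w1.png")
cv2.imwrite("pics/w1z.png",cv2.resize(im[80:260,240:430],None,fx=4,fy=3.3,interpolation=cv2.INTER_CUBIC))
s=read_state(); ee=(s["ee_pos"],s["eef_rot"]); c=camera("wrist")
# fit disc: bright gray pixels
hsv=cv2.cvtColor(im,cv2.COLOR_BGR2HSV)
m=((hsv[...,1]<40)&(hsv[...,2]>150)).astype(np.uint8); m[:,:255]=0;m[:,410:]=0;m[:80]=0;m[250:]=0
ct=max(cv2.findContours(m,cv2.RETR_EXTERNAL,cv2.CHAIN_APPROX_NONE)[0],key=cv2.contourArea)
W=np.array([ray(c,p[0],.1785,ee)[:2] for p in ct])
from scipy.optimize import least_squares
f=lambda a: np.hypot(W[:,0]-a[0],W[:,1]-a[1])-.055
r=least_squares(f,[.545,-.01],loss='soft_l1',f_scale=.0005); print("disc",r.x,np.median(abs(r.fun)))
b=((hsv[...,0]>100)&(hsv[...,0]<125)&(hsv[...,1]>150)).astype(np.uint8); b[:215]=0;b[250:]=0
ys,xs=np.where(b); print("blue",xs.min(),xs.max(),ys.min(),ys.max())
for u,v,z in [(334,186,.2025),(322,227,.1985),(322,237,.1785)]: print(u,v,ray(c,(u,v),z,ee))
A=r.x
for rr,z,lab in [(43,.1985,'post'),]: pass
print("inferred px axis hub", proj(c,[[*A,.2025]],ee))
```

```text
disc [ 0.55001603 -0.00375877] 0.000310321944425207
blue 316 327 222 240
334 186 [ 0.55006996 -0.00388398  0.2025    ]
322 227 [ 0.58099478 -0.02282321  0.1985    ]
322 237 [ 0.5971762  -0.02790858  0.1785    ]
inferred px axis hub [[334.13743035 185.88914967]]
```

View pics/w1z.png

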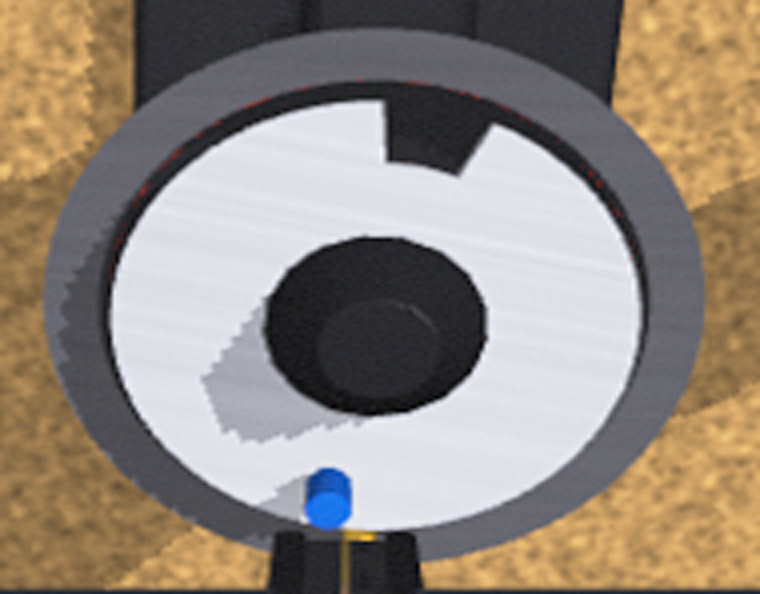

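Run:
```python
from h import *
s=read_state(); ee=(s["ee_pos"],s["eef_rot"]); c=camera("wrist"); t=camera("top")
A=np.array([.5500,-.0038])
def az(p): d=p[:2]-A; return np.degrees(np.arctan2(d[1],d[0])).round(2),np.hypot(*d).round(4)
z=lambda x,y:(240+(x+.5)/4-.5,80+(y+.5)/3.3-.5)
for x,y in [(386,103),(492,123),(388,160),(460,177)]: print("notch corner",az(ray(c,z(x,y),.1785,ee)))
print("post top",az(ray(c,z(328,485),.1985,ee)))
print("pin w",az(ray(c,z(360,537),.167,ee)))
for x,y in [(362,135),(358,145),(354,157)]: print("pin top",az(ray(t,(260+(x+.5)/5-.5,130+(y+.5)/4.5-.5),.169)))
# foot corners: z=.02 front corners wrist px
for u,v in [(276,37),(398,41)]: print("foot", ray(c,(u,v),.02,ee), az(ray(c,(u,v),.02,ee)))
```

```text
notch corner (np.float64(160.9), np.float64(0.0553))
notch corner (np.float64(138.58), np.float64(0.0558))
notch corner (np.float64(159.35), np.float64(0.042))
notch corner (np.float64(138.69), np.float64(0.0417))
post top (np.float64(-31.03), np.float64(0.0355))
pin w (np.float64(-18.35), np.float64(0.0618))
pin top (np.float64(-21.98), np.float64(0.0748))
pin top (np.float64(-22.15), np.float64(0.068))
pin top (np.float64(-22.8), np.float64(0.0601))
foot [ 0.40320985 -0.02679661  0.02      ] (np.float64(-171.1), np.float64(0.1486))
foot [0.44769925 0.1088513  0.02      ] (np.float64(132.24), np.float64(0.1522))
```

Run:
```python
from h import *
s=read_state(); ee=(s["ee_pos"],s["eef_rot"]); c=camera("wrist")
A=np.array([.5500,-.0038])
for zz in (.1785,.1985):
  a=np.radians(-30.5); print(zz,proj(c,[[*(A+.043*np.array([np.cos(a),np.sin(a)])),zz]],ee))
```

```text
0.1785 [[319.7212132  226.37647251]]
0.1985 [[319.31849551 235.06510153]]
```

Emit:
arm_command(
  commands=[
    [0, [-0.026, 0.026, 0.0], [0, 0, 0]],
    [0, [-0.026, 0.026, 0.02], [0, 0, 0]],
    [0, [-0.026, 0.026, 0.04], [0, 0, 0]],
    [0, [-0.026, 0.026, 0.06], [0, 0, 0]],
    [0, [-0.026, 0.026, 0.075], [0, 0, 0]],
    [0, [-0.026, 0.026, 0.085], [0, 0, 0]],
    [0, [-0.026, 0.026, 0.095], [0, 0, 0]],
    [0, [-0.026, 0.026, 0.102], [0, 0, 0]],
    [0, [-0.026, 0.026, 0.107], [0, 0, 0]],
    [0, [-0.026, 0.026, 0.107], [0, 0, 0]],
  ],
)

```text
time: 2.95
ee_pos: [0.596, 0.0025, 0.2546]
eef_rot: [0.143, 0.99, -0.0, -0.0]
ft_force: [0.4, -0.2, 0.2]
width: 0.0006
```

Run:
```python
from h import *
s=read_state(); print(s["ee_pos"],s["eef_rot"],s["joint_positions"],s["ft_force"])
c=camera("wrist"); cv2.imwrite("pics/w2.png",c["pixels"][:,:,::-1])
t=camera("scene")["pixels"][:,:,::-1]; cv2.imwrite("pics/s2.png",cv2.resize(t[150:270,230:390],None,fx=4.5,fy=4.5,interpolation=cv2.INTER_CUBIC))
```

```text
[0.59603391 0.00251395 0.25460361] [ 1.42788179e-01  9.89753211e-01 -1.36161060e-05 -3.43066726e-04] [-0.52534745  0.3145011   0.54729444  1.61911052 -0.1701591   1.25652416
  1.33727724] [ 0.37271977 -0.20750183  0.24975685]
```

View pics/w2.png

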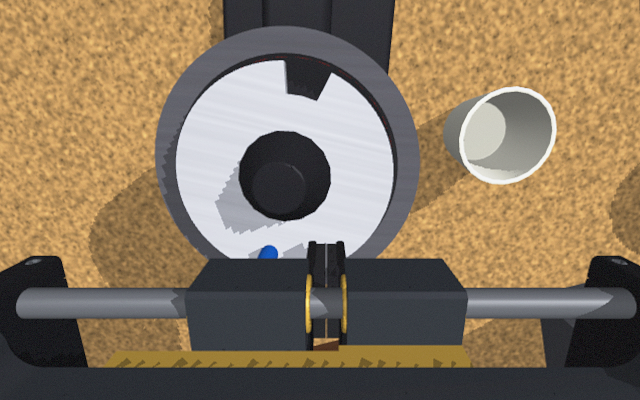

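View pics/s2.png

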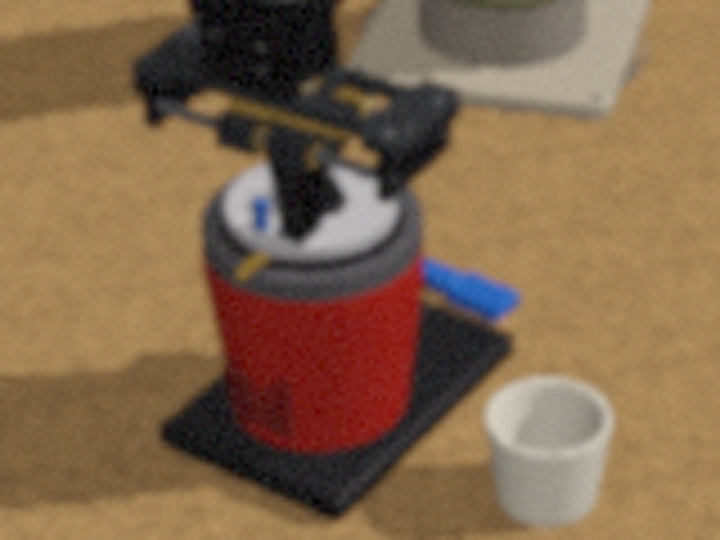

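```bash
cat > orb.py <<'E'
import numpy as np,sys
def orb(c,step,n=10,hold=0):
    out=[]
    for k in range(1,11):
        d=step*min(k,n); C,S=np.cos(d),np.sin(d)
        p=np.array(c)-np.array([C*c[0]-S*c[1],S*c[0]+C*c[1]])
        out.append([0,[round(p[0],4),round(p[1],4),0],[0,0,round(d,3)]])
    print(out)
E
python3 -c "
from orb import *
orb((.0425,-.019),.07)"
```

```text
[[0, [np.float64(-0.0012), np.float64(-0.003), 0], [0, 0, 0.07]], [0, [np.float64(-0.0022), np.float64(-0.0061), 0], [0, 0, 0.14]], [0, [np.float64(-0.003), np.float64(-0.0093), 0], [0, 0, 0.21]], [0, [np.float64(-0.0036), np.float64(-0.0125), 0], [0, 0, 0.28]], [0, [np.float64(-0.0039), np.float64(-0.0157), 0], [0, 0, 0.35]], [0, [np.float64(-0.0041), np.float64(-0.019), 0], [0, 0, 0.42]], [0, [np.float64(-0.0039), np.float64(-0.0222), 0], [0, 0, 0.49]], [0, [np.float64(-0.0036), np.float64(-0.0255), 0], [0, 0, 0.56]], [0, [np.float64(-0.003), np.float64(-0.0287), 0], [0, 0, 0.63]], [0, [np.float64(-0.0022), np.float64(-0.0318), 0], [0, 0, 0.7]]]
```

Emit:
arm_command(
  commands=[
    [0, [-0.0012, -0.003, 0], [0, 0, 0.07]],
    [0, [-0.0022, -0.0061, 0], [0, 0, 0.14]],
    [0, [-0.003, -0.0093, 0], [0, 0, 0.21]],
    [0, [-0.0036, -0.0125, 0], [0, 0, 0.28]],
    [0, [-0.0039, -0.0157, 0], [0, 0, 0.35]],
    [0, [-0.0041, -0.019, 0], [0, 0, 0.42]],
    [0, [-0.0039, -0.0222, 0], [0, 0, 0.49]],
    [0, [-0.0036, -0.0255, 0], [0, 0, 0.56]],
    [0, [-0.003, -0.0287, 0], [0, 0, 0.63]],
    [0, [-0.0022, -0.0318, 0], [0, 0, 0.7]],
  ],
)

```text
time: 3.88
ee_pos: [0.5899, -0.0288, 0.2562]
eef_rot: [0.475, 0.88, 0.001, 0.001]
ft_force: [1.4, 0.3, -0.3]
width: 0.0007
```

```bash
cat > look.py <<'E'
from h import *
import sys
n=sys.argv[1]
s=read_state(); print(s["time"],s["ee_pos"],s["joint_positions"].round(2) if hasattr(s["joint_positions"],'round') else s["joint_positions"],s["ft_force"])
M=R.from_quat(s["eef_rot"]).as_matrix()
d=np.array([.55,-.0038,0])-s["ee_pos"]; print("c",(M.T@d)[:2].round(4),"tool y az",np.degrees(np.arctan2(M[1,1],M[0,1])).round(2),"tilt",M[2].round(4))
c=camera("wrist"); cv2.imwrite(f"pics/w{n}.png",c["pixels"][:,:,::-1])
E
python3 look.py 3
```

```text
3.8833 [ 0.58991607 -0.02882406  0.25618103] [-0.58  0.32  0.68  1.64 -0.21  1.26  0.72] [ 1.37697636  0.30691309 -0.31123622]
c [ 0.043  -0.0201] tool y az 33.27 tilt [-7.e-04  2.e-03 -1.e+00]
```

View pics/w3.png

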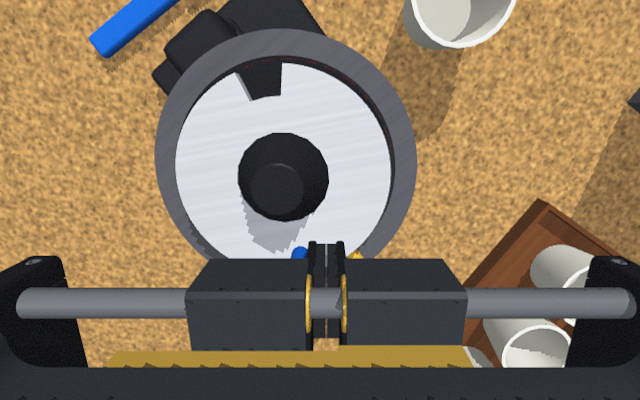

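Emit:
arm_command(
  commands=[
    [0, [-0.0012, -0.003, 0], [0, 0, 0.07]],
    [0, [-0.0022, -0.0061, 0], [0, 0, 0.14]],
    [0, [-0.003, -0.0093, 0], [0, 0, 0.21]],
    [0, [-0.0036, -0.0125, 0], [0, 0, 0.28]],
    [0, [-0.0039, -0.0157, 0], [0, 0, 0.35]],
    [0, [-0.0041, -0.019, 0], [0, 0, 0.42]],
    [0, [-0.0039, -0.0222, 0], [0, 0, 0.49]],
    [0, [-0.0036, -0.0255, 0], [0, 0, 0.56]],
    [0, [-0.003, -0.0287, 0], [0, 0, 0.63]],
    [0, [-0.0022, -0.0318, 0], [0, 0, 0.7]],
  ],
)

```text
time: 4.77
ee_pos: [0.5645, -0.0483, 0.256]
eef_rot: [0.747, 0.664, 0.001, 0.001]
ft_force: [0.9, -0.8, -0.9]
width: 0.0002
```

```bash
python3 look.py 4
```

```text
4.7667 [ 0.56446556 -0.0483477   0.25604833] [-0.67  0.28  0.81  1.71 -0.21  1.25  0.07] [ 0.90015708 -0.81034837 -0.88109799]
c [ 0.0424 -0.02  ] tool y az -6.75 tilt [ 4.0e-04  1.8e-03 -1.0e+00]
```

View pics/w4.png

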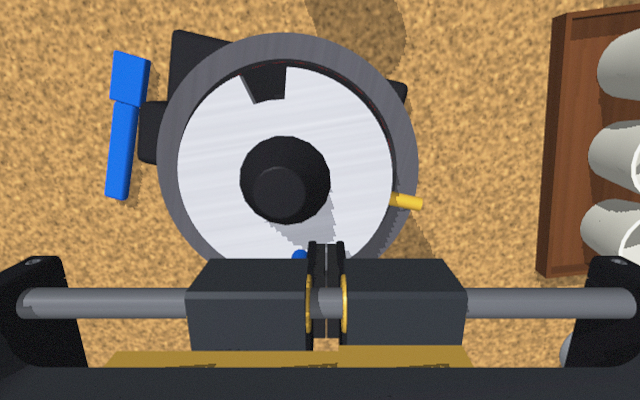

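Emit:
arm_command(
  commands=[
    [0, [-0.0012, -0.003, 0], [0, 0, 0.07]],
    [0, [-0.0022, -0.0061, 0], [0, 0, 0.14]],
    [0, [-0.003, -0.0093, 0], [0, 0, 0.21]],
    [0, [-0.0036, -0.0125, 0], [0, 0, 0.28]],
    [0, [-0.0039, -0.0157, 0], [0, 0, 0.35]],
    [0, [-0.0041, -0.019, 0], [0, 0, 0.42]],
    [0, [-0.0039, -0.0222, 0], [0, 0, 0.49]],
    [0, [-0.0036, -0.0255, 0], [0, 0, 0.56]],
    [0, [-0.003, -0.0287, 0], [0, 0, 0.63]],
    [0, [-0.0022, -0.0318, 0], [0, 0, 0.7]],
  ],
)

```text
time: 5.65
ee_pos: [0.5324, -0.0469, 0.2558]
eef_rot: [0.93, 0.368, 0.001, 0.0]
ft_force: [0.4, -0.3, 0.5]
width: 0.0006
```

```bash
python3 look.py 5
```

```text
5.65 [ 0.53243087 -0.04689732  0.25580703] [-0.82  0.21  0.94  1.79 -0.18  1.23 -0.65] [ 0.39738076 -0.2589074   0.51782397]
c [ 0.0421 -0.0196] tool y az -46.78 tilt [ 8.e-04  8.e-04 -1.e+00]
```

View pics/w5.png

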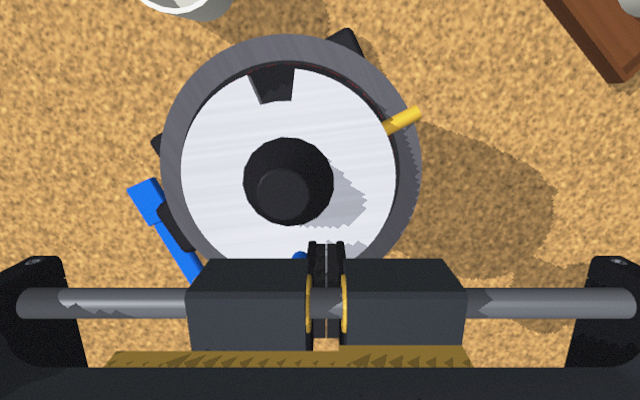

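Run:
```python
from h import *
s=read_state(); ee=(s["ee_pos"],s["eef_rot"]); c=camera("wrist")
im=cv2.imread("pics/w5.png"); cv2.imwrite("pics/w5z.png",cv2.resize(im[55:145,230:430],None,fx=4,fy=4,interpolation=cv2.INTER_CUBIC))
hsv=cv2.cvtColor(im,cv2.COLOR_BGR2HSV)
m=((hsv[...,1]<40)&(hsv[...,2]>150)).astype(np.uint8); m[:,:175]=0;m[:,402:]=0;m[:55]=0;m[245:]=0
ct=max(cv2.findContours(m,cv2.RETR_EXTERNAL,cv2.CHAIN_APPROX_NONE)[0],key=cv2.contourArea)
W=np.array([ray(c,p[0],.1785,ee)[:2] for p in ct])
from scipy.optimize import least_squares
r=least_squares(lambda a: np.hypot(W[:,0]-a[0],W[:,1]-a[1])-.055,[.55,-.004],loss='soft_l1',f_scale=.0005); A=r.x; print(A)
def az(p): d=p[:2]-A; return np.degrees(np.arctan2(d[1],d[0])).round(2),np.hypot(*d).round(4)
for p in [(249,76),(295,69),(262,103),(292,100)]: print("notch",az(ray(c,p,.1785,ee)))
for p in [(388,128),(405,118.5),(420,111)]: print("pin",az(ray(c,p,.167,ee)))
```

```text
[ 0.55014923 -0.00499312]
notch (np.float64(60.94), np.float64(0.054))
notch (np.float64(37.61), np.float64(0.0546))
notch (np.float64(58.97), np.float64(0.0408))
notch (np.float64(38.37), np.float64(0.0407))
pin (np.float64(-20.17), np.float64(0.0584))
pin (np.float64(-19.82), np.float64(0.0683))
pin (np.float64(-19.9), np.float64(0.0767))
```

View pics/w5z.png

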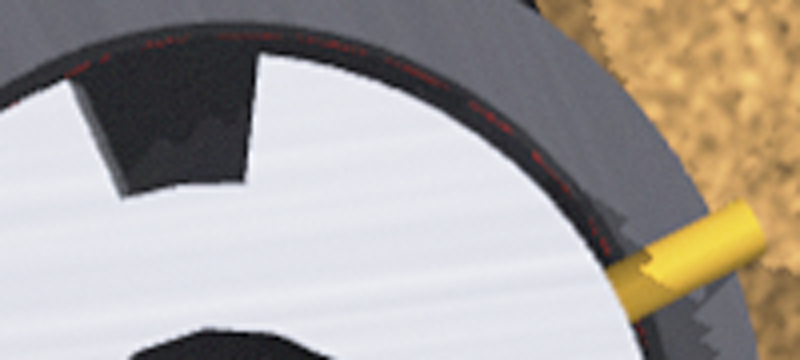

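Emit:
arm_command(
  commands=[
    [0, [-0.0012, -0.003, 0], [0, 0, 0.07]],
    [0, [-0.0022, -0.0061, 0], [0, 0, 0.14]],
    [0, [-0.003, -0.0093, 0], [0, 0, 0.21]],
    [0, [-0.0036, -0.0125, 0], [0, 0, 0.28]],
    [0, [-0.0039, -0.0157, 0], [0, 0, 0.35]],
    [0, [-0.0041, -0.019, 0], [0, 0, 0.42]],
    [0, [-0.0039, -0.0222, 0], [0, 0, 0.49]],
    [0, [-0.0036, -0.0255, 0], [0, 0, 0.56]],
    [0, [-0.003, -0.0287, 0], [0, 0, 0.63]],
    [0, [-0.0022, -0.0318, 0], [0, 0, 0.7]],
  ],
)

```text
time: 6.58
ee_pos: [0.5091, -0.0251, 0.2556]
eef_rot: [1.0, 0.028, 0.0, -0.0]
ft_force: [-0.0, -1.2, 0.7]
width: 0.0003
```

```bash
python3 look.py 6; python3 -c "
from orb import *
orb((.0425,-.019),.04)"
```

```text
6.5833 [ 0.5090687  -0.02510477  0.25561727] [-0.99  0.13  1.04  1.85 -0.12  1.22 -1.43] [-0.01707879 -1.19657066  0.66043408]
c [ 0.0419 -0.019 ] tool y az -86.79 tilt [ 7.e-04 -0.e+00 -1.e+00]
[[0, [np.float64(-0.0007), np.float64(-0.0017), 0], [0, 0, 0.04]], [0, [np.float64(-0.0014), np.float64(-0.0035), 0], [0, 0, 0.08]], [0, [np.float64(-0.002), np.float64(-0.0052), 0], [0, 0, 0.12]], [0, [np.float64(-0.0025), np.float64(-0.007), 0], [0, 0, 0.16]], [0, [np.float64(-0.0029), np.float64(-0.0088), 0], [0, 0, 0.2]], [0, [np.float64(-0.0033), np.float64(-0.0106), 0], [0, 0, 0.24]], [0, [np.float64(-0.0036), np.float64(-0.0125), 0], [0, 0, 0.28]], [0, [np.float64(-0.0038), np.float64(-0.0143), 0], [0, 0, 0.32]], [0, [np.float64(-0.004), np.float64(-0.0162), 0], [0, 0, 0.36]], [0, [np.float64(-0.004), np.float64(-0.0181), 0], [0, 0, 0.4]]]
```

View pics/w6.png

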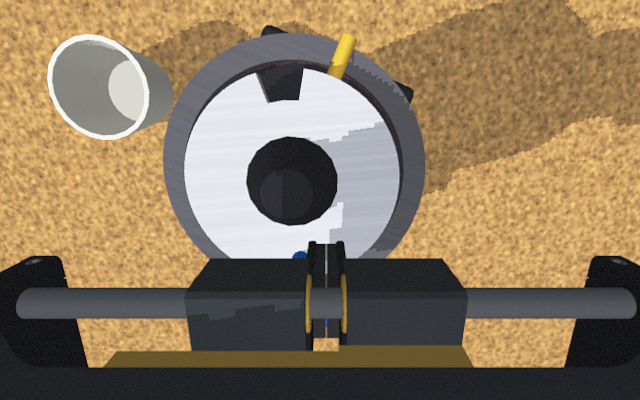

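Emit:
arm_command(
  commands=[
    [0, [-0.0007, -0.0017, 0], [0, 0, 0.04]],
    [0, [-0.0014, -0.0035, 0], [0, 0, 0.08]],
    [0, [-0.002, -0.0052, 0], [0, 0, 0.12]],
    [0, [-0.0025, -0.007, 0], [0, 0, 0.16]],
    [0, [-0.0029, -0.0088, 0], [0, 0, 0.2]],
    [0, [-0.0033, -0.0106, 0], [0, 0, 0.24]],
    [0, [-0.0036, -0.0125, 0], [0, 0, 0.28]],
    [0, [-0.0038, -0.0143, 0], [0, 0, 0.32]],
    [0, [-0.004, -0.0162, 0], [0, 0, 0.36]],
    [0, [-0.004, -0.0181, 0], [0, 0, 0.4]],
  ],
)

```text
time: 7.47
ee_pos: [0.504, -0.0073, 0.2555]
eef_rot: [0.985, -0.17, 0.0, -0.0]
ft_force: [0.0, -0.1, -0.1]
width: 0.0006
```

```bash
python3 look.py 7
python3 - <<'E'
import cv2
im=cv2.imread("pics/w7.png"); cv2.imwrite("pics/w7z.png",cv2.resize(im[20:150,210:400],None,fx=4,fy=4,interpolation=cv2.INTER_CUBIC))
E
```

```text
7.4667 [ 0.50404988 -0.00734716  0.25551144] [-1.07  0.12  1.08  1.87 -0.11  1.22 -1.87] [ 0.02274775 -0.08047443 -0.10477273]
c [ 0.042  -0.0187] tool y az -109.57 tilt [ 3.e-04 -2.e-04 -1.e+00]
```

View pics/w7z.png

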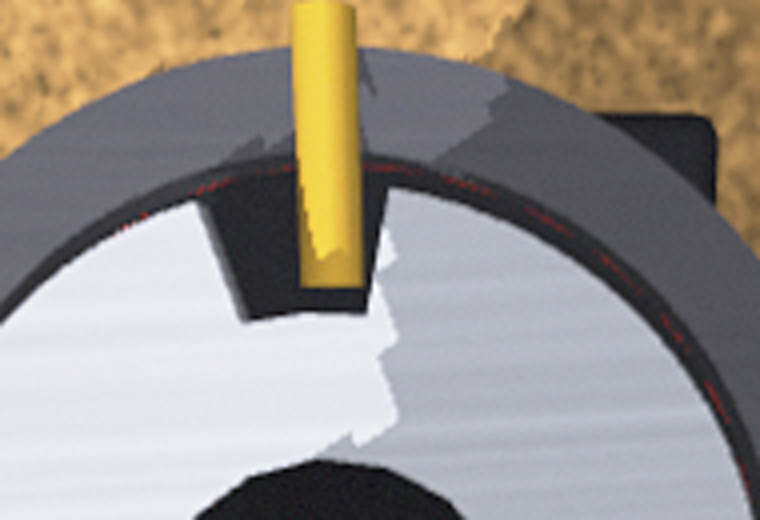

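```bash
cat > meas.py <<'E'
from h import *
s=read_state(); ee=(s["ee_pos"],s["eef_rot"]); c=camera("wrist")
A=np.array([.5501,-.0044])
def az(p): d=p[:2]-A; return np.degrees(np.arctan2(d[1],d[0])).round(2),np.hypot(*d).round(4)
z=lambda x,y:(210+(x+.5)/4-.5,20+(y+.5)/4-.5)
def run(N,P,zt=.1785):
    for p in N: print("notch",az(ray(c,z(*p),zt,ee)))
    for p in P: print("pin",az(ray(c,z(*p),.168,ee)))
E
python3 -c "
from meas import *
run([(195,200),(390,186),(246,320),(366,312)],[(325,5),(329,170),(331,285)])"; python3 -c "
from orb import *
orb((.0425,-.019),.02,6)"
```

```text
notch (np.float64(-4.8), np.float64(0.0554))
notch (np.float64(-28.56), np.float64(0.0557))
notch (np.float64(-7.13), np.float64(0.0411))
notch (np.float64(-27.27), np.float64(0.0414))
pin (np.float64(-20.18), np.float64(0.0761))
pin (np.float64(-20.24), np.float64(0.0578))
pin (np.float64(-20.18), np.float64(0.0444))
[[0, [np.float64(-0.0004), np.float64(-0.0009), 0], [0, 0, 0.02]], [0, [np.float64(-0.0007), np.float64(-0.0017), 0], [0, 0, 0.04]], [0, [np.float64(-0.0011), np.float64(-0.0026), 0], [0, 0, 0.06]], [0, [np.float64(-0.0014), np.float64(-0.0035), 0], [0, 0, 0.08]], [0, [np.float64(-0.0017), np.float64(-0.0043), 0], [0, 0, 0.1]], [0, [np.float64(-0.002), np.float64(-0.0052), 0], [0, 0, 0.12]], [0, [np.float64(-0.002), np.float64(-0.0052), 0], [0, 0, 0.12]], [0, [np.float64(-0.002), np.float64(-0.0052), 0], [0, 0, 0.12]], [0, [np.float64(-0.002), np.float64(-0.0052), 0], [0, 0, 0.12]], [0, [np.float64(-0.002), np.float64(-0.0052), 0], [0, 0, 0.12]]]
```

Emit:
arm_command(
  commands=[
    [0, [-0.0004, -0.0009, 0], [0, 0, 0.02]],
    [0, [-0.0007, -0.0017, 0], [0, 0, 0.04]],
    [0, [-0.001, -0.0025, 0], [0, 0, 0.058]],
    [0, [-0.001, -0.0025, 0], [0, 0, 0.058]],
    [0, [-0.001, -0.0025, 0], [0, 0, 0.058]],
    [0, [-0.001, -0.0025, 0], [0, 0, 0.058]],
    [0, [-0.001, -0.0025, 0], [0, 0, 0.058]],
    [0, [-0.001, -0.0025, 0], [0, 0, 0.058]],
    [0, [-0.001, -0.0025, 0], [0, 0, 0.058]],
    [0, [-0.001, -0.0025, 0], [0, 0, 0.058]],
  ],
)

```text
time: 8.4
ee_pos: [0.5037, -0.0044, 0.2552]
eef_rot: [0.98, -0.2, 0.0, -0.0]
ft_force: [0.7, -0.7, 0.4]
width: 0.0003
```

```bash
python3 look.py 8
python3 - <<'E'
import cv2
im=cv2.imread("pics/w8.png"); cv2.imwrite("pics/w8z.png",cv2.resize(im[20:150,210:400],None,fx=4,fy=4,interpolation=cv2.INTER_CUBIC))
E
```

```text
8.4 [ 0.5037328  -0.00443478  0.25521347] [-1.08  0.12  1.08  1.87 -0.11  1.22 -1.94] [ 0.70295609 -0.72046446  0.37569626]
c [ 0.0423 -0.0187] tool y az -113.09 tilt [-0.e+00 -2.e-04 -1.e+00]
```

View pics/w8z.png

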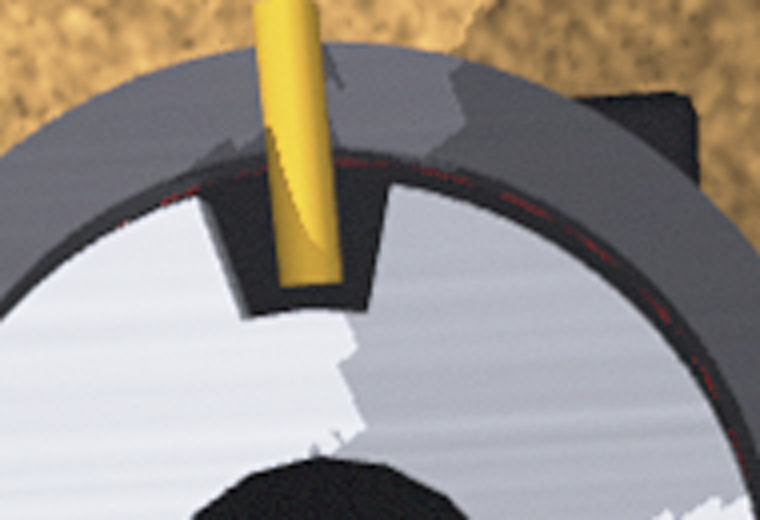

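```bash
python3 -c "
from meas import *
run([(195,198),(391,183),(246,318),(367,311)],[(288,3),(300,160),(312,284)])"
```

```text
notch (np.float64(-8.46), np.float64(0.0553))
notch (np.float64(-32.28), np.float64(0.0558))
notch (np.float64(-10.89), np.float64(0.0411))
notch (np.float64(-31.17), np.float64(0.0413))
pin (np.float64(-20.42), np.float64(0.0762))
pin (np.float64(-20.4), np.float64(0.0588))
pin (np.float64(-20.79), np.float64(0.0443))
```

Emit:
arm_command(
  commands=[
    [0, [0, 0.005, 0], [0, 0, 0]],
    [0, [0, 0.01, 0], [0, 0, 0]],
    [0, [0, 0.01, -0.015], [0, 0, 0]],
    [0, [0, 0.01, -0.03], [0, 0, 0]],
    [0, [0, 0.01, -0.04], [0, 0, 0]],
    [0, [0, 0.01, -0.04], [0, 0, 0]],
    [0, [0.02, -0.005, -0.04], [0, 0, 0]],
    [0, [0.0425, -0.0185, -0.04], [0, 0, 0]],
    [0, [0.0425, -0.0185, -0.035], [0, 0, 0]],
    [0, [0.0425, -0.0185, -0.03], [0, 0, 0]],
  ],
)

```text
time: 9.33
ee_pos: [0.5505, -0.0042, 0.2835]
eef_rot: [0.98, -0.2, -0.001, 0.002]
ft_force: [-1.0, 0.0, 0.4]
width: 0.0006
```

```bash
python3 look.py 9
```

```text
9.3333 [ 0.55050799 -0.0041847   0.28351639] [-0.99  0.28  1.09  1.72 -0.25  1.3  -1.82] [-1.00092849  0.01605145  0.38734021]
c [-0.0006 -0.0013] tool y az -113.11 tilt [-2.0e-04  4.1e-03 -1.0e+00]
```

View pics/w9.png

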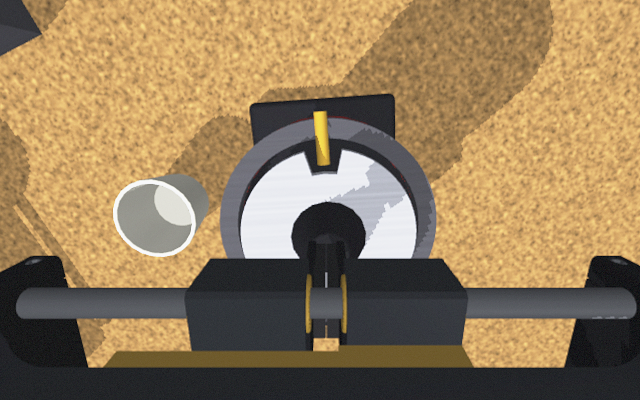

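Emit:
arm_command(
  commands=[
    [0, [0, 0, 0.006], [0, 0, 0]],
    [0, [0, 0, 0.01], [0, 0, 0]],
    [0, [0, 0, 0.012], [0, 0, 0]],
    [0, [0, 0, 0.0135], [0, 0, 0]],
    [0, [0, 0, 0.015], [0, 0, 0]],
    [0, [0, 0, 0.0165], [0, 0, 0]],
    [0, [0, 0, 0.018], [0, 0, 0]],
    [0, [0, 0, 0.0195], [0, 0, 0]],
    [0, [0, 0, 0.021], [0, 0, 0]],
    [0, [0, 0, 0.021], [0, 0, 0]],
  ],
)

```text
time: 10.22
ee_pos: [0.5501, -0.0041, 0.2639]
eef_rot: [0.98, -0.2, 0.0, -0.0]
ft_force: [-0.2, -0.1, 0.2]
width: 0.0003
```

```bash
python3 look.py 10
```

```text
10.2167 [ 0.55007258 -0.00406655  0.2639242 ] [-0.98  0.3   1.08  1.74 -0.27  1.27 -1.81] [-0.21209707 -0.05209351  0.2318086 ]
c [-0.0002 -0.0002] tool y az -113.1 tilt [-0. -0. -1.]
```

View pics/w10.png

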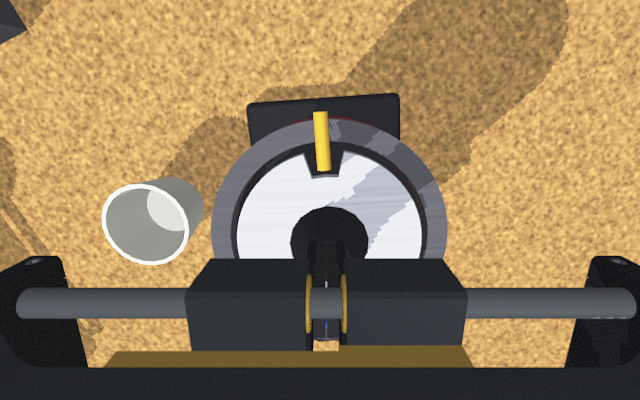

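Emit:
arm_command(
  commands=[
    [0, [0, 0, 0.0005], [0, 0, 0]],
    [0, [0, 0, 0.001], [0, 0, 0]],
    [0, [0, 0, 0.0015], [0, 0, 0]],
    [0, [0, 0, 0.002], [0, 0, 0]],
    [0, [0, 0, 0.0025], [0, 0, 0]],
    [0, [0, 0, 0.003], [0, 0, 0]],
    [0, [0, 0, 0.003], [0, 0, 0]],
    [0, [0, 0, 0.003], [0, 0, 0]],
    [0, [0, 0, 0.003], [0, 0, 0]],
    [0, [0, 0, 0.003], [0, 0, 0]],
  ],
)

```text
time: 11.1
ee_pos: [0.5507, -0.0042, 0.2633]
eef_rot: [0.98, -0.2, 0.001, -0.001]
ft_force: [-9.0, 1.3, 23.5]
width: 0.0003
```

```bash
python3 look.py 11
```

```text
11.1 [ 0.55068316 -0.00421431  0.26331282] [-0.98  0.3   1.08  1.74 -0.28  1.26 -1.81] [-8.96300338  1.31743089 23.52271964]
c [-0.001   0.0004] tool y az -113.1 tilt [ 8.0e-04 -1.9e-03 -1.0e+00]
```

View pics/w11.png

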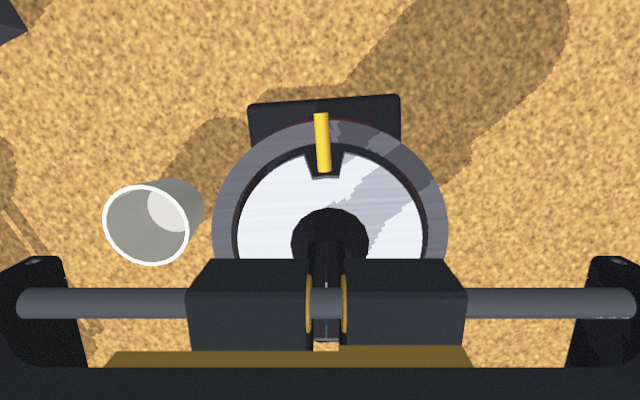

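Emit:
arm_command(
  commands=[
    [0, [0, 0, -0.003], [0, 0, 0]],
    [0, [0, 0, -0.01], [0, 0, 0]],
    [0, [0, 0, -0.02], [0, 0, 0]],
    [0, [0, 0, -0.04], [0, 0, 0]],
    [0, [0, 0, -0.06], [0, 0, 0]],
    [0, [-0.01, 0, -0.08], [0, 0, 0]],
    [0, [-0.02, 0, -0.1], [0, 0, 0]],
    [0, [-0.03, 0, -0.1], [0, 0, 0]],
    [0, [-0.03, 0, -0.1], [0, 0, 0]],
    [0, [-0.03, 0, -0.1], [0, 0, 0]],
  ],
)

```text
time: 11.98
ee_pos: [0.5225, 0.0081, 0.3615]
eef_rot: [0.98, -0.199, 0.0, -0.001]
ft_force: [0.5, 0.2, 0.5]
width: 0.0001
```

```bash
python3 look.py 12
python3 - <<'E'
from h import *
t=camera("scene")["pixels"][:,:,::-1]; cv2.imwrite("pics/s12.png",cv2.resize(t[150:270,230:390],None,fx=4.5,fy=4.5,interpolation=cv2.INTER_CUBIC))
E
```

```text
11.9833 [0.52246985 0.0081063  0.361499  ] [-1.16  0.09  1.14  1.66 -0.08  1.44 -1.98] [0.4561905  0.18481373 0.51307912]
c [0.0301 0.0009] tool y az -113.01 tilt [-3.e-04 -2.e-03 -1.e+00]
```

View pics/w12.png

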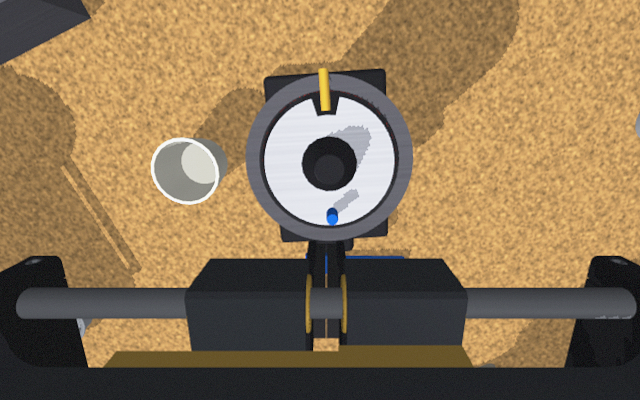

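View pics/s12.png

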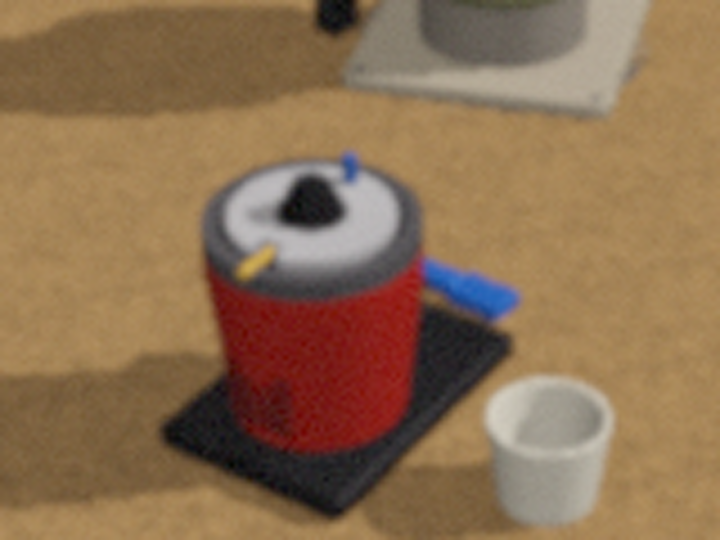

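Run:
```python
from h import *
from scipy.optimize import least_squares
s=read_state(); ee=(s["ee_pos"],s["eef_rot"]); c=camera("wrist")
hsv=cv2.cvtColor(np.ascontiguousarray(c["pixels"]),cv2.COLOR_RGB2HSV)
m=((hsv[...,1]<40)&(hsv[...,2]>125)).astype(np.uint8); m[:,:255]=0;m[:,405:]=0;m[:90]=0;m[240:]=0
ct=max(cv2.findContours(m,cv2.RETR_EXTERNAL,cv2.CHAIN_APPROX_NONE)[0],key=cv2.contourArea)
for z in (.1695,.1785):
    W=np.array([ray(c,p[0],z,ee)[:2] for p in ct])
    r=least_squares(lambda a: np.hypot(W[:,0]-a[0],W[:,1]-a[1])-a[2],[.55,-.004,.055],loss='soft_l1',f_scale=.0005); print(z,r.x)
print(s["joint_vel"].round(4))
```

```text
0.1695 [ 0.55013244 -0.00520223  0.05480002]
0.1785 [ 0.55165871 -0.0057894   0.05306067]
[ 0.0095  0.0108 -0.0025  0.0009  0.001   0.0004 -0.0048]
```

The disc's fitted radius matches 55 mm at the home height (54.8 mm at z = 0.1695, against 53.1 mm if it were still raised). The pin lies in the notch and the hand is clear.

```bash
python3 -c "
from bench import *
print(close_job())"
```

```text
the job is handed in; nothing more can be done
None
```

The burr carrier is turned onto its key and pressed fully home. The job is handed in, and the hand-in gives no verdict.

- **Turning:** With the fingers closed, I pushed the blue post about 170° clockwise. The notch ended within about 0.6° of the pin, measured in the wrist image just before pressing.
- **Pressing:** I pressed on the black hub until it stopped with the fingertips at 193.3 mm, against 193.5 mm when home. The push then read about 24 N upward, with about 9 N sideways. I lifted straight up.
- **Last checks:** After lifting, the disc's fitted radius was 54.8 mm if taken at home height, close to the true 55 mm, so it is down. The pin lies in the notch and the wrist force is near zero. The cup and brush look unmoved in the final picture.
- **Not checked at the end:** I did not look closely at the switch or at the other loose things, but the hand never went near them. The two wrist-camera fits of the grinder's axis differed by about 1.5 mm in y, which is within the stated calibration.

The run took about 12 s of the 51 s allowed.

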